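# Find the top of the lift on a pump cam

## Task

Pick up the cam wheel and set it fully down on the test stand's spindle with its red crank knob on the feeler's side, and let go. Then crank it slowly through one full turn, watching the feeler needle, and finally crank it to where the higher of its two lobes pushes the feeler out farthest and leave it standing there, let go. Leave the spanner, the block of nozzles and the steel ring where they lie.

Things in the scene. Friction and masses are not known exactly. Their poses are not given: they have to be found in the camera images.
- cam: Loose cam wheel, about 0.8 kg, axis upright (z). Origin: centre of its underside. From below: steel skirt tube 44 mm across, 48 high, with a foot flange 64 across, 8 high; bore 26 across and 48 deep, open downward; aluminium disc 18 mm thick; on it the boss and crank arm. x axis: from the axis along the crank arm to the red knob.
- cam_center (a point): Middle of the cam wheel, on its axis, 57 mm above its underside. The disc (48 to 66 mm above the underside) is 140 mm across, with two rounded lobes 10 mm and 5 mm proud of the rim, tops 143 degrees apart, each about 30 degrees to either side. Where the lobes stand to the crank arm differs each time; the high one's top is at least 65 degrees from the arm.
- cam_boss (a point): Point in the cam wheel's dark round boss, to carry it by: on the axis, 88 mm above the wheel's underside. The boss is 32 mm across and reaches from 66 (disc top) to 106 mm. The dark crank arm beside it, 18 mm wide, is 9 mm high above the disc. Axes as cam.
- cam_knob (a point): Middle of the red crank knob: upright, 18 mm across, from 76 to 114 mm above the wheel's underside, this point at 100 mm; 50 mm from the wheel's axis. It spins freely on its pin, so a gripper that does not turn can hold it and carry it round the spindle. Axes as cam.
- stand_seat (a point): Fixed blue test stand: point on the spindle's axis at the seat, 20 mm above the bench; the wheel's underside rests here. The steel spindle rises 44 mm above it, 24 mm across, its nose tapered over the last 8 mm. z axis up; y axis: from the spindle to the feeler's roller. The feeler's pivot post is 50 mm to -x and 90 mm to +y.
- feeler_tip (a point): Contact point of the feeler's small steel roller, 55 mm above the seat; 68.5 mm from the spindle axis with no wheel on. A brass guide over it leans outward, up to 82 mm above the seat, so that the feeler gives way when a wheel is lowered past it; the roller then rides on the disc's rim under a light spring (1 to 2 N).
- feeler (a joint): Swing of the feeler lever in rad: 0 with no wheel on the stand, growing as the cam pushes the roller outward (50 mm lever, so 0.02 rad for each mm). About 0.02 on the round part of the rim, 0.10 on top of the low lobe, 0.20 on top of the high lobe; holding the wheel shifts these by up to 0.03 (1 mm of play on the spindle). The red needle, 120 mm long, turns with it over a white scale.
- spanner_mid (a point): Bystander: steel combination spanner, 197 mm long, 10 mm thick, lying flat; point at its middle.
- rack_mid (a point): Bystander: aluminium block with four nozzles, 38 x 140 x 64 mm; point at its middle.
- ring_mid (a point): Bystander: dark steel ring, 40 mm across, 12 mm high, lying flat; point at its middle.

How it is judged:
By the outcome, as a careful person would: the job done as asked, in the order asked, and still so for the second after the job is handed in, with the robot touching nothing.
It also fails if it takes over 72 s, if anything falls off the work surface, if the arm or the gripper's body presses on something with over 40 N, if the wrist force passes 120 N, or if a joint passes its speed limit or range.

## Robot

A 6-joint arm with a two-finger parallel gripper is mounted at the origin on a cart in front of the work surface, level with it; the furniture and walls round the work are solid. World frame = base frame: x ahead of the robot, y to its left, z up, the work surface at z = 0. Lengths are in m, angles in rad, forces in N, time in s.
With the tool pointing down it reaches from about 0.225 to 0.875 m from the base axis. Payload 3.4 kg.
Tool frame: the origin (TCP) lies at the very end of the fingers, on their centre line; the grasp point (between the pads) lies 19 mm behind it; z points along the fingers, y is the line along which they close (so a half turn about z gives the same grasp; the last joint's range is limited). The gripper opens to 85 mm and grips with 20 to 120 N. Pads are 22 mm wide; open, the fingers measure 114 mm over their backs; the gripper's body (76 mm by 85 mm) begins 54 mm behind the grasp point. The pads swing forward as they close: fully open they stand 13 mm farther back than shut.
Start: joints at [-1.295, 0.276, 1.505, -0, 1.361, -0.121], TCP at [0.222, -0.53, 0.231] pointing down, gripper open.
Joint ranges: [-2.89, 2.89], [-0.75, 2.08], [0.22, 2.7], [-1.18, 4.32], [0.11, 2.71], [-2.7, 2.7]. Speed limits (rad/s): [2.57, 2.57, 3.14, 3.14, 3.14, 3.14].

## Interface

Orientations are given as a unit quaternion [w, x, y, z].
In Python, from rig import get_state, optics, sign_off gives the robot as it stands.
- The arm moves only by the tool send_rows, never from a script. Its argument "increments" is a list of rows, each an object with "gripper": the gripper's target within -1 to 1 (shut at 1, half-way at 0, fully open at -1); "linear": the shift along the world's x, y, z in m, a list of three; "delta_rot": the turn, a rotation vector about the world's x, y, z in rad, a list of three. In form: [{"gripper": gripper, "linear": [dx, dy, dz], "delta_rot": [rx, ry, rz]}, ...]. A call has 1 to 8 rows; each row is the pose to reach, as a shift and turn from the pose commanded when the call began; what a row does not reach only later rows make up. A row lasts 1/10 s, in which the tool goes at most 50 mm and 8.59 degrees, less where a joint would pass 70% of its speed; a pose out of reach is approached as far as the arm can. A call with a gripper value outside its range is refused whole. The fingers move at their own pace and stop on an object; "newtons" is the grip in N (left out, the last holds). Time passes only in rows, so rows that repeat a pose let the fingers close. It gives the time, the measured TCP pose, the force, the opening and the grip force at its end, in the units of the state.
- get_state(): the state, without advancing time (a new reading comes with each control period).
- optics.get_image(name): name is "scene" or "top" or "wrist"; returns a dict with "pixels" (480x640x3 uint8, blue, green, red), "K" (3x3 intrinsics, pixels), "k1" (the pictures are not rectified: a ray, as slopes to the right and down, at radius r is drawn at 1 + k1 r^2 times it, then the intrinsics apply), "rvec" (rotation vector, rad) and "tvec" (3), from world to camera coordinates, as OpenCV has them; the wrist camera has in their place "T_tool_cam" (4x4, takes a point from camera to tool coordinates, whose origin is the TCP and whose axes are the flange's). Camera axes: x right, y down, z forward; pixel columns grow to the right and rows downward; lengths in m; the calibration is good to about 2 mm. A picture is of the moment at which its call begins: read the wrist's pose just before it. There is no depth.
- sign_off(): hands the job in; it is judged then, once.
The state is a dict: "clock": time; "qpos": joint angles; "qd": joint speeds; "effort": joint torques, N m; "position": TCP position; "ee_rot": TCP orientation; "contact_force": force on the tool from outside, world axes, zero at the start; "moment": the same for the moment, N m; "width": finger opening in m; "gripper_force": force on a finger pad.
Only numpy, scipy, OpenCV 4.12 (cv2) and the standard library are available. Lean on these libraries where they do the work, as an engineer would, in place of code of your own. Each camera call takes 0.05 s, during which the arm holds its last target. There are 200 camera calls.

## Working session

There is one attempt and no reset: what is moved stays moved. The work goes in short steps, Python scripts to look and compute and a tool call to move; the robot and the scene stay as the last step left them, time stands still between calls to the robot, and variables do not carry over. Pictures are saved under pics/ and viewed, at most 10 in all, crops included, and the job is handed in when it is done.

Besides the shell and the picture viewer there is one more tool, called after "Emit:" by a JSON object that holds its "name" and its "arguments", one argument or row to a line. send_rows: Moves the arm, as the interface text tells. Its arguments: {"type":"object","properties":{"increments":{"type":"array"},"newtons":{"type":"number"}},"required":["increments"]}

```bash
mkdir -p pics; ls; cat > h.py <<'E'
import numpy as np, cv2
from rig import get_state, optics, sign_off
from scipy.spatial.transform import Rotation as R
def grab(name):
    s=get_state(); d=optics.get_image(name)
    K=np.array(d["K"]);k1=d["k1"]
    if name=="wrist":
        q=s["ee_rot"]; T=np.eye(4);T[:3,:3]=R.from_quat([q[1],q[2],q[3],q[0]]).as_matrix();T[:3,3]=s["position"]
        M=np.linalg.inv(T@np.array(d["T_tool_cam"]))
        rv=cv2.Rodrigues(M[:3,:3])[0];tv=M[:3,3]
    else: rv=np.array(d["rvec"],float);tv=np.array(d["tvec"],float)
    return d["pixels"],(K,np.array([k1,0,0,0,0.]),rv.reshape(3),tv.reshape(3))
def cast(c,uv,z):
    K,D,rv,tv=c; n=cv2.undistortPoints(np.array(uv,float).reshape(-1,1,2),K,D).reshape(-1,2)
    Rm=cv2.Rodrigues(rv)[0]; o=-Rm.T@tv
    d=np.c_[n,np.ones(len(n))]@Rm
    return o+d*((z-o[2])/d[:,2])[:,None]
def proj(c,P):
    K,D,rv,tv=c; return cv2.projectPoints(np.array(P,float).reshape(-1,1,3),rv,tv,K,D)[0].reshape(-1,2)
E
python3 - <<'E'
from h import *
import pickle
a,ca=grab("scene");b,cb=grab("top")
cv2.imwrite("pics/scene0.png",a);cv2.imwrite("pics/top0.png",b)
pickle.dump((ca,cb),open("cams.pkl","wb"))
for c in(ca,cb): print(-cv2.Rodrigues(c[2])[0].T@c[3],c[0][0,0],c[1])
print(get_state())
E
```

```text
pics
[-0.18011987  0.45280201  0.9164058 ] 567.650308138323 [0.06129823 0.         0.         0.         0.        ]
[ 0.39526546 -0.15263897  1.26382785] 542.0858551264042 [0.00101955 0.         0.         0.         0.        ]
{'clock': 0.1, 'qpos': array([-1.29501811e+00,  2.76492683e-01,  1.50602407e+00,  9.34382534e-06,
        1.36070714e+00, -1.20994955e-01]), 'qd': array([ 1.91633230e-05, -1.09356595e-03, -1.62095681e-03,  1.97894091e-04,
        3.68235739e-04,  2.39903859e-03]), 'effort': array([ 6.62384973e-04, -4.17700517e+01, -2.46404743e+01, -3.13751470e-04,
        5.80922293e-03, -2.06647819e-06]), 'position': array([ 0.2220732 , -0.52985944,  0.23054151]), 'ee_rot': array([-8.13527798e-04,  9.80385705e-01,  1.97086796e-01, -5.85041377e-05]), 'contact_force': array([ 0.04734692,  0.02754897, -0.96462929]), 'moment': array([ 0.05635893,  0.03374539, -0.02688342]), 'gripper_force': 0.0, 'width': 0.08543022065245275}
```

View pics/scene0.png

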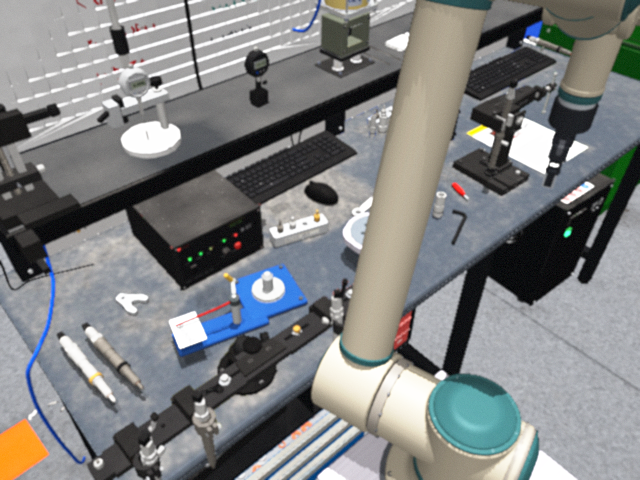

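View pics/top0.png

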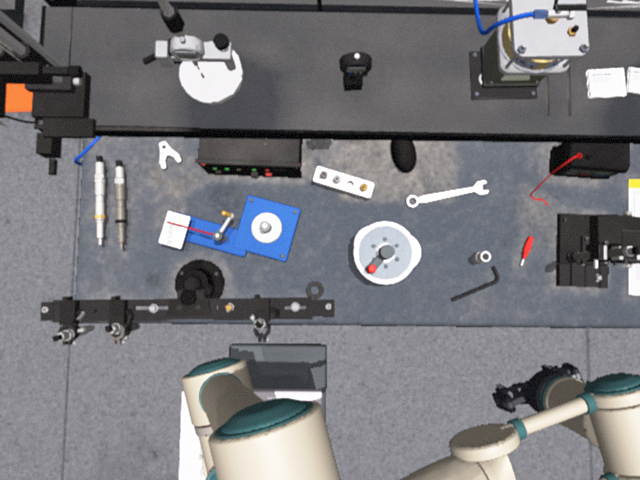

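The scene shows the blue stand with its spindle at about top (266,228). The feeler post is near (218,237) and the brass guide near (226,213). The cam wheel is at (386,252), its red knob at (372,268), and a lobe bulges to the right at about (418,248). The nozzle block, spanner and ring lie clear of all of these. I'll get rough positions next, then go above the cam.

```bash
python3 - <<'E'
from h import *
import pickle
ca,cb=pickle.load(open("cams.pkl","rb"))
print("boss",cast(cb,[(387,252)],.106),"disc",cast(cb,[(385,252)],.066),"knob",cast(cb,[(372,268)],.114))
print("spindle",cast(cb,[(265.5,228)],.064),"guide",cast(cb,[(226,213)],.09),"post",cast(cb,[(218,237)],.1))
print("sp scene",proj(ca,cast(cb,[(265.5,228)],.064)), "ring",cast(cb,[(315,289)],0.01))
for z in(.08,.1,.12,.14): print(z,proj(ca,cast(cb,[(218,237)],z)))
d=optics.get_image("wrist");print(np.array(d["T_tool_cam"]).round(3),np.array(d["K"])[0,0])
E
```

```text
boss [[ 0.46449142 -0.29527009  0.106     ]] disc [[ 0.46682856 -0.29575574  0.066     ]] knob [[ 0.42962962 -0.26247045  0.114     ]]
spindle [[ 0.51705534 -0.03002641  0.064     ]] guide [[0.54608283 0.05374893 0.09      ]] post [[0.49265229 0.06768162 0.1       ]]
sp scene [[269.52834901 274.19053789]] ring [[ 0.38291676 -0.14123389  0.01      ]]
0.08 [[235.34374438 298.70178782]]
0.1 [[236.50329329 291.31571306]]
0.12 [[237.68716078 283.76441559]]
0.14 [[238.89619394 276.04177423]]
[[-0.    -0.957 -0.29   0.076]
 [ 1.    -0.    -0.001 -0.001]
 [ 0.001 -0.29   0.957 -0.142]
 [ 0.     0.     0.     1.   ]] 390.71544953782006
```

Emit:
{"name": "send_rows", "arguments": {
  "increments": [
    {"gripper": -1, "linear": [0.03, 0.03, 0], "delta_rot": [0, 0, 0.14]},
    {"gripper": -1, "linear": [0.06, 0.06, 0], "delta_rot": [0, 0, 0.28]},
    {"gripper": -1, "linear": [0.09, 0.09, 0], "delta_rot": [0, 0, 0.42]},
    {"gripper": -1, "linear": [0.12, 0.12, 0], "delta_rot": [0, 0, 0.56]},
    {"gripper": -1, "linear": [0.15, 0.15, 0], "delta_rot": [0, 0, 0.7]},
    {"gripper": -1, "linear": [0.18, 0.18, 0], "delta_rot": [0, 0, 0.84]},
    {"gripper": -1, "linear": [0.21, 0.21, 0], "delta_rot": [0, 0, 0.98]},
    {"gripper": -1, "linear": [0.243, 0.235, 0], "delta_rot": [0, 0, 1.12]}
  ]
}}

```text
clock: 0.95
position: [0.4658, -0.2934, 0.2312]
ee_rot: [-0.0, 0.724, 0.69, -0.0]
contact_force: [0.3, -0.2, 0.7]
width: 0.0857
gripper_force: 0.0
```

Emit:
{"name": "send_rows", "arguments": {
  "increments": [
    {"gripper": -1, "linear": [0, 0, 0], "delta_rot": [0, 0, 0.14]},
    {"gripper": -1, "linear": [0, 0, 0], "delta_rot": [0, 0, 0.28]},
    {"gripper": -1, "linear": [0, 0, 0], "delta_rot": [0, 0, 0.42]},
    {"gripper": -1, "linear": [0, 0, 0], "delta_rot": [0, 0, 0.56]},
    {"gripper": -1, "linear": [0, 0, 0], "delta_rot": [0, 0, 0.7]},
    {"gripper": -1, "linear": [0, 0, 0], "delta_rot": [0, 0, 0.84]},
    {"gripper": -1, "linear": [0, 0, 0], "delta_rot": [0, 0, 0.87]},
    {"gripper": -1, "linear": [0, 0, 0], "delta_rot": [0, 0, 0.87]}
  ]
}}

```text
clock: 1.75
position: [0.465, -0.2952, 0.231]
ee_rot: [-0.0, 0.369, 0.93, 0.0]
contact_force: [-0.3, 1.0, -0.7]
width: 0.0852
gripper_force: 0.0
```

```bash
python3 - <<'E'
from h import *
import pickle
a,c=grab("wrist");cv2.imwrite("pics/w1.png",a);pickle.dump(c,open("w1.pkl","wb"))
s=get_state();print(s["clock"],s["position"],s["qpos"])
h=cv2.cvtColor(a,cv2.COLOR_BGR2HSV)
m=(((h[...,0]<8)|(h[...,0]>172))&(h[...,1]>150)&(h[...,2]>80)).astype(np.uint8)
n,l,st,ce=cv2.connectedComponentsWithStats(m);i=1+st[1:,4].argmax();print(st[i],ce[i],cast(c,ce[i],.1))
E
```

```text
1.8 [ 0.46507782 -0.2952256   0.23105686] [-6.91986323e-01  2.40045227e-01  1.55590302e+00  9.39179129e-05
  1.34625157e+00 -1.50725149e+00]
[306 151  25  29 568] [317.94190141 165.17429577] [[ 0.42949574 -0.26095391  0.1       ]]
```

View pics/w1.png

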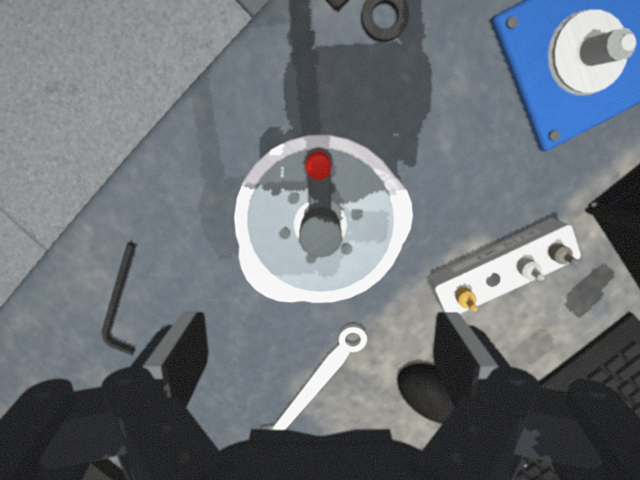

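The wheel is under the gripper. The knob is at (318,165), the boss top is near (321,238), and lobes bulge at lower left, about (258,288), and at right, about (405,200). I'll get the rim profile by angle, and the boss and disc centre.

```bash
cat > rim.py <<'E'
from h import *
def rim(a,c,ctr,z=.066):
    # rectify onto plane z by polar sampling: outermost strong radial edge
    g=cv2.GaussianBlur(cv2.cvtColor(a,cv2.COLOR_BGR2GRAY),(3,3),0).astype(np.float32)
    A=np.deg2rad(np.arange(0,360,5));r=np.arange(.060,.090,.0003)
    P=np.stack([ctr[0]+np.outer(np.cos(A),r),ctr[1]+np.outer(np.sin(A),r),np.full((len(A),len(r)),z)],-1)
    uv=proj(c,P).reshape(len(A),len(r),2).astype(np.float32)
    v=cv2.remap(g,uv[...,0],uv[...,1],cv2.INTER_LINEAR)
    d=-(v[:,6:]-v[:,:-6]); return A,r[3:-3][d.argmax(1)],d.max(1)
E
python3 - <<'E'
from rim import *
from scipy.optimize import least_squares
import pickle
a=cv2.imread("pics/w1.png");c=pickle.load(open("w1.pkl","rb"))
g=cv2.cvtColor(a,cv2.COLOR_BGR2GRAY)
k=cast(c,[(318,165)],.100)[0]
ctr=np.array([.465,-.295])
for it in range(4):
    A,r,s=rim(a,c,ctr)
    X=ctr[0]+r*np.cos(A);Y=ctr[1]+r*np.sin(A)
    f=least_squares(lambda p:np.hypot(X-p[0],Y-p[1])-.070,ctr,loss="cauchy",f_scale=.0007);ctr=f.x
    print(ctr)
A,r,s=rim(a,c,ctr)
ka=np.degrees(np.arctan2(k[1]-ctr[1],k[0]-ctr[0]));print("knob",k,ka,np.hypot(*(k[:2]-ctr)))
for t,rr,ss in zip(A,r,s): print(int(round(np.degrees(t))),round(((np.degrees(t)-ka+180)%360)-180),round(rr*1e3,1),int(ss),end=" | ")
print(proj(c,[[*ctr,.106]]))
E
```

```text
[ 0.46686819 -0.29411408]
[ 0.46686092 -0.29414397]
[ 0.46688747 -0.294135  ]
[ 0.46683023 -0.29416597]
knob [ 0.42943678 -0.26084314  0.1       ] 138.2944703191108 0.05008674121883943
0 -138 69.6 86 | 5 -133 69.6 88 | 10 -128 69.3 88 | 15 -123 69.6 91 | 20 -118 69.3 88 | 25 -113 69.6 93 | 30 -108 69.9 86 | 35 -103 70.5 87 | 40 -98 72.3 93 | 45 -93 73.8 94 | 50 -88 74.4 92 | 55 -83 74.7 96 | 60 -78 74.7 96 | 65 -73 74.4 93 | 70 -68 73.2 69 | 75 -63 71.4 68 | 80 -58 69.9 80 | 85 -53 69.6 82 | 90 -48 69.6 81 | 95 -43 69.6 80 | 100 -38 69.6 83 | 105 -33 69.6 83 | 110 -28 69.6 83 | 115 -23 69.6 82 | 120 -18 69.9 84 | 125 -13 69.6 90 | 130 -8 69.9 83 | 135 -3 69.9 58 | 140 2 69.9 69 | 145 7 70.2 67 | 150 12 69.9 94 | 155 17 69.9 83 | 160 22 69.9 88 | 165 27 69.9 129 | 170 32 69.9 122 | 175 37 69.6 85 | 180 42 69.6 54 | 185 47 69.6 57 | 190 52 69.3 55 | 195 57 69.6 60 | 200 62 69.6 95 | 205 67 69.9 104 | 210 72 69.9 104 | 215 77 69.6 101 | 220 82 69.6 102 | 225 87 69.6 103 | 230 92 69.3 101 | 235 97 69.6 96 | 240 102 69.3 102 | 245 107 71.4 89 | 250 112 74.1 82 | 255 117 75.9 86 | 260 122 77.4 84 | 265 127 78.9 85 | 270 132 79.5 85 | 275 137 79.2 77 | 280 142 78.9 82 | 285 147 77.7 84 | 290 152 76.2 79 | 295 157 74.1 81 | 300 162 71.1 75 | 305 167 69.3 83 | 310 172 69.6 82 | 315 177 69.0 80 | 320 -178 69.0 82 | 325 -173 69.6 81 | 330 -168 69.0 82 | 335 -163 69.6 83 | 340 -158 69.6 87 | 345 -153 69.3 84 | 350 -148 69.6 85 | 355 -143 69.3 88 | [[319.99929463 237.28168277]]
```

Emit:
{"name": "send_rows", "arguments": {
  "increments": [
    {"gripper": -1, "linear": [0.0018, 0.001, -0.03], "delta_rot": [0, 0, 0.027]},
    {"gripper": -1, "linear": [0.0018, 0.001, -0.065], "delta_rot": [0, 0, 0.027]},
    {"gripper": -1, "linear": [0.0018, 0.001, -0.1], "delta_rot": [0, 0, 0.027]},
    {"gripper": -1, "linear": [0.0018, 0.001, -0.13], "delta_rot": [0, 0, 0.027]},
    {"gripper": -1, "linear": [0.0018, 0.001, -0.15], "delta_rot": [0, 0, 0.027]},
    {"gripper": -1, "linear": [0.0018, 0.001, -0.16], "delta_rot": [0, 0, 0.027]},
    {"gripper": -1, "linear": [0.0018, 0.001, -0.16], "delta_rot": [0, 0, 0.027]}
  ],
  "newtons": 60
}}

```text
clock: 2.5
position: [0.4663, -0.2938, 0.0701]
ee_rot: [-0.001, 0.356, 0.934, 0.001]
contact_force: [0.7, -0.5, 0.2]
width: 0.0853
gripper_force: 0.0
```

Emit:
{"name": "send_rows", "arguments": {
  "increments": [
    {"gripper": 1, "linear": [0, 0, 0], "delta_rot": [0, 0, 0]},
    {"gripper": 1, "linear": [0, 0, 0], "delta_rot": [0, 0, 0]},
    {"gripper": 1, "linear": [0, 0, 0], "delta_rot": [0, 0, 0]},
    {"gripper": 1, "linear": [0, 0, 0], "delta_rot": [0, 0, 0]},
    {"gripper": 1, "linear": [0, 0, 0], "delta_rot": [0, 0, 0]},
    {"gripper": 1, "linear": [0, 0, 0], "delta_rot": [0, 0, 0]},
    {"gripper": 1, "linear": [0, 0, 0], "delta_rot": [0, 0, 0]},
    {"gripper": 1, "linear": [0, 0, 0], "delta_rot": [0, 0, 0]}
  ]
}}

```text
clock: 3.3
position: [0.4672, -0.2953, 0.0724]
ee_rot: [0.001, 0.356, 0.935, -0.001]
contact_force: [-2.5, -1.6, 6.6]
width: 0.0308
gripper_force: 58.9
```

Emit:
{"name": "send_rows", "arguments": {
  "increments": [
    {"gripper": 1, "linear": [0, 0, 0.01], "delta_rot": [0, 0, 0]},
    {"gripper": 1, "linear": [0, 0, 0.03], "delta_rot": [0, 0, 0]},
    {"gripper": 1, "linear": [0, 0, 0.06], "delta_rot": [0, 0, 0]},
    {"gripper": 1, "linear": [0, 0, 0.09], "delta_rot": [0, 0, 0]},
    {"gripper": 1, "linear": [0, 0, 0.12], "delta_rot": [0, 0, 0]},
    {"gripper": 1, "linear": [0, 0, 0.14], "delta_rot": [0, 0, 0]},
    {"gripper": 1, "linear": [0, 0, 0.15], "delta_rot": [0, 0, 0]}
  ]
}}

```text
clock: 4.0
position: [0.4673, -0.294, 0.2225]
ee_rot: [0.001, 0.356, 0.935, 0.0]
contact_force: [0.1, -0.3, -7.3]
width: 0.0303
gripper_force: 60.3
```

Emit:
{"name": "send_rows", "arguments": {
  "increments": [
    {"gripper": 1, "linear": [0.001, 0.01, 0], "delta_rot": [0, 0, -0.05]},
    {"gripper": 1, "linear": [0.002, 0.03, 0], "delta_rot": [0, 0, -0.15]},
    {"gripper": 1, "linear": [0.004, 0.05, 0], "delta_rot": [0, 0, -0.27]},
    {"gripper": 1, "linear": [0.006, 0.07, 0], "delta_rot": [0, 0, -0.4]},
    {"gripper": 1, "linear": [0.008, 0.09, 0], "delta_rot": [0, 0, -0.53]},
    {"gripper": 1, "linear": [0.01, 0.11, 0], "delta_rot": [0, 0, -0.66]},
    {"gripper": 1, "linear": [0.011, 0.13, 0], "delta_rot": [0, 0, -0.78]},
    {"gripper": 1, "linear": [0.011, 0.15, 0], "delta_rot": [0, 0, -0.9]}
  ]
}}

```text
clock: 4.8
position: [0.4769, -0.1427, 0.2196]
ee_rot: [-0.002, 0.729, 0.685, -0.0]
contact_force: [0.7, -0.1, -6.9]
width: 0.0307
gripper_force: 60.4
```

Emit:
{"name": "send_rows", "arguments": {
  "increments": [
    {"gripper": 1, "linear": [0, 0, 0], "delta_rot": [0, 0, -0.12]},
    {"gripper": 1, "linear": [0, 0, 0], "delta_rot": [0, 0, -0.22]},
    {"gripper": 1, "linear": [0, 0, 0], "delta_rot": [0, 0, -0.27]},
    {"gripper": 1, "linear": [0, 0, 0], "delta_rot": [0, 0, -0.27]},
    {"gripper": 1, "linear": [0, 0, 0], "delta_rot": [0, 0, -0.27]},
    {"gripper": 1, "linear": [0, 0, 0], "delta_rot": [0, 0, -0.27]}
  ]
}}

```text
clock: 5.4
position: [0.4776, -0.1441, 0.2207]
ee_rot: [-0.001, 0.813, 0.583, -0.0]
contact_force: [-0.6, 0.5, -6.4]
width: 0.0306
gripper_force: 60.3
```

```bash
python3 - <<'E'
from h import *
import pickle
a,c=grab("wrist");cv2.imwrite("pics/w2.png",a);pickle.dump(c,open("w2.pkl","wb"))
s=get_state();print(s["clock"],s["position"],s["ee_rot"],s["qpos"],s["width"],s["contact_force"])
E
```

```text
5.45 [ 0.47773724 -0.14424053  0.22091877] [-4.36315006e-04  8.12654070e-01  5.82746210e-01 -1.64613080e-04] [-4.32847594e-01  1.68346921e-01  1.67667931e+00  1.49609013e-04
  1.29748790e+00 -1.06299716e-01] 0.030439961968321327 [-0.29225758  0.4185088  -6.89853417]
```

View pics/w2.png

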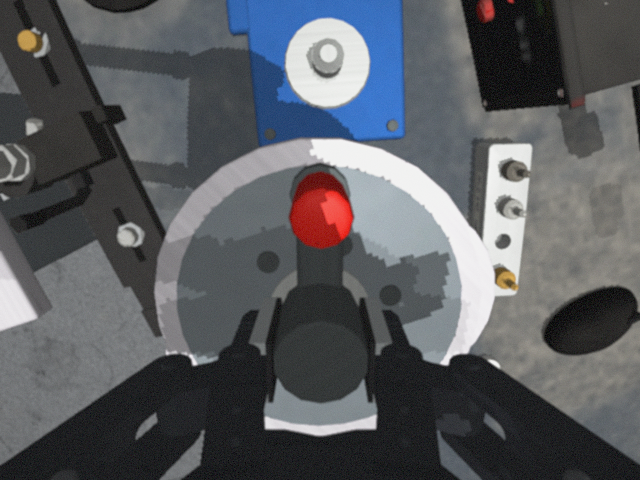

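The cam is held upright, with its crank arm aligned with the tool x axis. The spindle nose is at about (328,52), the white seat disc is centred near (327,62), and the stand's screws are at (270,132) and (392,125). Next is the stand pose.

```bash
python3 - <<'E'
from h import *
import pickle
a=cv2.imread("pics/w2.png");c=pickle.load(open("w2.pkl","rb"))
b=cv2.imread("pics/top0.png");ca,cb=pickle.load(open("cams.pkl","rb"))
def blue(im):
    h=cv2.cvtColor(im,cv2.COLOR_BGR2HSV);m=((h[...,0]>100)&(h[...,0]<125)&(h[...,1]>150)&(h[...,2]>60)).astype(np.uint8);return m
# wrist: white seat disc = hole in blue
g=cv2.cvtColor(a,cv2.COLOR_BGR2GRAY)
h=cv2.cvtColor(a,cv2.COLOR_BGR2HSV)
w=((g>195)&(h[...,1]<40)).astype(np.uint8);w[:10]=0;w[118:]=0;w[:,:275]=0;w[:,380:]=0
cn=max(cv2.findContours(w,0,cv2.CHAIN_APPROX_NONE)[0],key=cv2.contourArea)
e=cv2.fitEllipse(cn);print("disc ell",e)
for z in(.02,.016,.012):print(z,cast(c,[e[0]],z))
Q=cast(c,cn.reshape(-1,2),.02)[:,:2];
(x,y),r=cv2.minEnclosingCircle((Q*1000).astype(np.float32));print("circ",x,y,r)
# top: board rect
m=blue(b);m[:,:237]=0;m[:180]=0;m[270:]=0;m[:,305:]=0
q=cv2.findContours(m,0,cv2.CHAIN_APPROX_NONE)[0];q=max(q,key=cv2.contourArea)
box=cv2.boxPoints(cv2.minAreaRect(q));W=cast(cb,box,.012);print(W.round(4))
for i in range(4):
    d=W[(i+1)%4]-W[i];print(np.hypot(d[0],d[1]),np.degrees(np.arctan2(d[1],d[0])))
s=cast(c,[(270,132),(392,125)],.012);d=s[1]-s[0];print("screws",s,np.degrees(np.arctan2(d[1],d[0])))
big=cv2.resize(a[0:150,230:420],None,fx=4,fy=4,interpolation=cv2.INTER_CUBIC)
t=cv2.resize(b[185:275,150:310],None,fx=4.75,fy=4.75,interpolation=cv2.INTER_CUBIC)[:,:760]
cv2.imwrite("pics/crop.png",cv2.resize(big,(400,316)));
out=np.zeros((600,800,3),np.uint8);big=cv2.resize(a[15:115,270:400],None,fx=3,fy=3,interpolation=cv2.INTER_CUBIC)
t=cv2.resize(b[190:265,150:310],None,fx=4,fy=4,interpolation=cv2.INTER_CUBIC)
out[:300,:390]=big;out[300:600,:640]=t;cv2.imwrite("pics/crop.png",out)
E
```

```text
disc ell ((327.16632080078125, 62.0457649230957), (82.13069915771484, 86.90026092529297), 0.84089595079422)
0.02 [[ 0.52390875 -0.02495655  0.02      ]]
0.016 [[ 0.52415857 -0.0244026   0.016     ]]
0.012 [[ 0.52440839 -0.02384864  0.012     ]]
circ 523.6056518554688 -25.590219497680664 33.9228515625
[[ 0.4639  0.0552  0.012 ]
 [ 0.6019  0.0198  0.012 ]
 [ 0.5679 -0.1049  0.012 ]
 [ 0.4302 -0.0682  0.012 ]]
0.14252515495777665 -14.399063483785415
0.12925273766332454 -105.2900869016902
0.1424112202473476 165.0874574037319
0.12797481200731878 74.75459132531886
screws [[ 0.45945844 -0.06168529  0.012     ]
 [ 0.56144681 -0.08991841  0.012     ]] -15.473518405275014
```

View pics/crop.png

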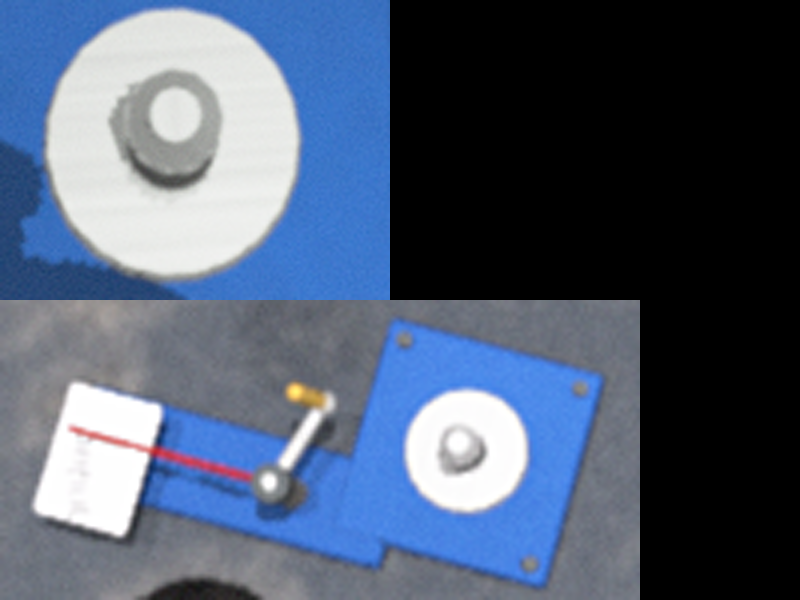

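The crop shows the nose at wrist (328.3,53.3) and at top (265.2,225.2). The seat disc centre in the top view is (266.5,227.5), and the needle lies across the white scale.

```bash
python3 - <<'E'
from h import *
import pickle
c=pickle.load(open("w2.pkl","rb"));ca,cb=pickle.load(open("cams.pkl","rb"))
print(cast(c,[(328.3,53.3)],.064),cast(c,[(327.2,62)],.02),cast(cb,[(265.2,225.2)],.064),cast(cb,[(266.5,227.5)],.02))
# feeler parts (top): roller end, post, guide
print(cast(cb,[(150+330/4,190+100/4),(150+270/4,190+185/4)],.085))
# held cam in w2: knob & boss relative
print(cast(c,[(321,215)],.25))
# cam in hand: check with top cam on w1-type consistency (top0 disc)
E
```

```text
[[ 0.52376552 -0.02578489  0.064     ]] [[ 0.52394583 -0.02493205  0.02      ]] [[ 0.52329755 -0.02922778  0.064     ]] [[ 0.52270832 -0.02780286  0.02      ]]
[[0.54251712 0.04035876 0.085     ]
 [0.49553078 0.07165231 0.085     ]]
[[ 0.49455763 -0.0959641   0.25      ]]
```

```bash
python3 - <<'E'
from rim import *
from scipy.optimize import least_squares
import pickle
a=cv2.imread("pics/w2.png");c=pickle.load(open("w2.pkl","rb"))
for z in(.2145,.217):
    ctr=np.array([.4777,-.1442])
    for it in range(4):
        A,r,s=rim(a,c,ctr,z)
        rel=(np.degrees(A)-71.3+180)%360-180
        ok=(abs(rel)<95)&(abs(rel)>10)
        X=ctr[0]+r*np.cos(A);Y=ctr[1]+r*np.sin(A)
        ctr=least_squares(lambda p:(np.hypot(X-p[0],Y-p[1])-.070)[ok],ctr,loss="cauchy",f_scale=.0007).x
    print(z,ctr,cast(c,[(321,215)],z+.048), [(int(round(q)),round(1e3*v,1)) for q,v in zip(rel,r) if abs(q)<100])
E
```

```text
0.2145 [ 0.47854757 -0.14240541] [[ 0.49543961 -0.09335107  0.2625    ]] [(-71, np.float64(85.8)), (-66, np.float64(76.5)), (-61, np.float64(70.8)), (-56, np.float64(69.6)), (-51, np.float64(69.3)), (-46, np.float64(69.6)), (-41, np.float64(69.6)), (-36, np.float64(69.6)), (-31, np.float64(70.2)), (-26, np.float64(69.9)), (-21, np.float64(69.9)), (-16, np.float64(70.2)), (-11, np.float64(69.9)), (-6, np.float64(70.5)), (-1, np.float64(70.2)), (4, np.float64(70.2)), (9, np.float64(70.5)), (14, np.float64(70.2)), (19, np.float64(70.5)), (24, np.float64(70.2)), (29, np.float64(70.2)), (34, np.float64(70.2)), (39, np.float64(69.9)), (44, np.float64(70.2)), (49, np.float64(69.9)), (54, np.float64(69.9)), (59, np.float64(73.5)), (64, np.float64(86.1)), (69, np.float64(87.6)), (74, np.float64(69.9)), (79, np.float64(69.6)), (84, np.float64(69.9)), (89, np.float64(69.6)), (94, np.float64(69.6)), (99, np.float64(69.6)), (-96, np.float64(70.8)), (-91, np.float64(72.0)), (-86, np.float64(72.9)), (-81, np.float64(78.3)), (-76, np.float64(73.5))]
0.217 [ 0.4789906  -0.14256664] [[ 0.49561601 -0.0
[... 298 characters left out ...]
(-16, np.float64(70.2)), (-11, np.float64(70.2)), (-6, np.float64(70.5)), (-1, np.float64(70.2)), (4, np.float64(70.5)), (9, np.float64(70.5)), (14, np.float64(70.5)), (19, np.float64(70.8)), (24, np.float64(70.5)), (29, np.float64(70.5)), (34, np.float64(70.5)), (39, np.float64(70.2)), (44, np.float64(70.5)), (49, np.float64(69.9)), (54, np.float64(69.9)), (59, np.float64(70.2)), (64, np.float64(86.7)), (69, np.float64(86.4)), (74, np.float64(69.3)), (79, np.float64(69.3)), (84, np.float64(69.3)), (89, np.float64(69.0)), (94, np.float64(69.0)), (99, np.float64(68.7)), (-96, np.float64(68.4)), (-91, np.float64(69.9)), (-86, np.float64(70.8)), (-81, np.float64(77.7)), (-76, np.float64(72.0))]
```

Emit:
{"name": "send_rows", "arguments": {
  "increments": [
    {"gripper": 1, "linear": [0.006, 0.016, 0], "delta_rot": [0, 0, 0.02]},
    {"gripper": 1, "linear": [0.016, 0.041, 0], "delta_rot": [0, 0, 0.04]},
    {"gripper": 1, "linear": [0.028, 0.071, 0], "delta_rot": [0, 0, 0.06]},
    {"gripper": 1, "linear": [0.038, 0.099, 0], "delta_rot": [0, 0, 0.065]},
    {"gripper": 1, "linear": [0.044, 0.113, -0.01], "delta_rot": [0, 0, 0.065]},
    {"gripper": 1, "linear": [0.045, 0.116, -0.035], "delta_rot": [0, 0, 0.065]},
    {"gripper": 1, "linear": [0.045, 0.116, -0.06], "delta_rot": [0, 0, 0.065]},
    {"gripper": 1, "linear": [0.045, 0.116, -0.075], "delta_rot": [0, 0, 0.065]}
  ]
}}

```text
clock: 6.25
position: [0.5214, -0.0282, 0.1437]
ee_rot: [-0.001, 0.793, 0.609, -0.002]
contact_force: [-1.0, -0.0, -6.9]
width: 0.0305
gripper_force: 60.3
```

Emit:
{"name": "send_rows", "arguments": {
  "increments": [
    {"gripper": 1, "linear": [0, 0, -0.003], "delta_rot": [0, 0, 0]},
    {"gripper": 1, "linear": [0, 0, -0.006], "delta_rot": [0, 0, 0]},
    {"gripper": 1, "linear": [0, 0, -0.009], "delta_rot": [0, 0, 0]},
    {"gripper": 1, "linear": [0, 0, -0.012], "delta_rot": [0, 0, 0]}
  ]
}}

```text
clock: 6.65
position: [0.5238, -0.0287, 0.135]
ee_rot: [0.001, 0.793, 0.609, 0.001]
contact_force: [0.1, -0.2, -7.0]
width: 0.0311
gripper_force: 60.4
```

Emit:
{"name": "send_rows", "arguments": {
  "increments": [
    {"gripper": 1, "linear": [0, 0, -0.003], "delta_rot": [0, 0, 0]},
    {"gripper": 1, "linear": [0, 0, -0.006], "delta_rot": [0, 0, 0]},
    {"gripper": 1, "linear": [0, 0, -0.008], "delta_rot": [0, 0, 0]},
    {"gripper": 1, "linear": [0, 0, -0.008], "delta_rot": [0, 0, 0]}
  ]
}}

```text
clock: 7.05
position: [0.5228, -0.0283, 0.1261]
ee_rot: [-0.0, 0.793, 0.609, -0.0]
contact_force: [0.7, -0.2, -6.8]
width: 0.0309
gripper_force: 60.4
```

Emit:
{"name": "send_rows", "arguments": {
  "increments": [
    {"gripper": 1, "linear": [0, 0, -0.003], "delta_rot": [0, 0, 0]},
    {"gripper": 1, "linear": [0, 0, -0.006], "delta_rot": [0, 0, 0]},
    {"gripper": 1, "linear": [0, 0, -0.009], "delta_rot": [0, 0, 0]},
    {"gripper": 1, "linear": [0, 0, -0.012], "delta_rot": [0, 0, 0]},
    {"gripper": 1, "linear": [0, 0, -0.012], "delta_rot": [0, 0, 0]}
  ]
}}

```text
clock: 7.55
position: [0.5228, -0.0283, 0.1138]
ee_rot: [-0.0, 0.793, 0.609, -0.0]
contact_force: [0.9, -0.2, -7.2]
width: 0.031
gripper_force: 60.5
```

Emit:
{"name": "send_rows", "arguments": {
  "increments": [
    {"gripper": 1, "linear": [0, 0, -0.003], "delta_rot": [0, 0, 0]},
    {"gripper": 1, "linear": [0, 0, -0.006], "delta_rot": [0, 0, 0]},
    {"gripper": 1, "linear": [0, 0, -0.009], "delta_rot": [0, 0, 0]},
    {"gripper": 1, "linear": [0, 0, -0.012], "delta_rot": [0, 0, 0]},
    {"gripper": 1, "linear": [0, 0, -0.015], "delta_rot": [0, 0, 0]},
    {"gripper": 1, "linear": [0, 0, -0.015], "delta_rot": [0, 0, 0]}
  ]
}}

```text
clock: 8.15
position: [0.5229, -0.0285, 0.0988]
ee_rot: [-0.0, 0.793, 0.609, -0.0]
contact_force: [1.0, -0.2, -8.2]
width: 0.0302
gripper_force: 60.5
```

Emit:
{"name": "send_rows", "arguments": {
  "increments": [
    {"gripper": 1, "linear": [0, 0, -0.002], "delta_rot": [0, 0, 0]},
    {"gripper": 1, "linear": [0, 0, -0.004], "delta_rot": [0, 0, 0]},
    {"gripper": 1, "linear": [0, 0, -0.0055], "delta_rot": [0, 0, 0]},
    {"gripper": 1, "linear": [0, 0, -0.0055], "delta_rot": [0, 0, 0]}
  ]
}}

```text
clock: 8.55
position: [0.5228, -0.0284, 0.0936]
ee_rot: [-0.0, 0.793, 0.609, -0.0]
contact_force: [-0.1, -1.3, -6.9]
width: 0.0306
gripper_force: 60.5
```

Emit:
{"name": "send_rows", "arguments": {
  "increments": [
    {"gripper": 1, "linear": [0, 0, -0.001], "delta_rot": [0, 0, 0]},
    {"gripper": 1, "linear": [0, 0, -0.0015], "delta_rot": [0, 0, 0]},
    {"gripper": 1, "linear": [0, 0, -0.0015], "delta_rot": [0, 0, 0]}
  ]
}}

```text
clock: 8.85
position: [0.5231, -0.0283, 0.0925]
ee_rot: [0.0, 0.793, 0.609, 0.0]
contact_force: [-0.7, -0.5, -5.1]
width: 0.0304
gripper_force: 60.8
```

Emit:
{"name": "send_rows", "arguments": {
  "increments": [
    {"gripper": 1, "linear": [0, 0, -0.001], "delta_rot": [0, 0, 0]},
    {"gripper": 1, "linear": [0, 0, -0.001], "delta_rot": [0, 0, 0]}
  ]
}}

```text
clock: 9.05
position: [0.5231, -0.0283, 0.0924]
ee_rot: [0.0, 0.793, 0.609, 0.0]
contact_force: [-3.3, 1.0, 3.8]
width: 0.0304
gripper_force: 61.9
```

Force is now upward, so the wheel is seated. I'll release it and rise.

Emit:
{"name": "send_rows", "arguments": {
  "increments": [
    {"gripper": 0.0, "linear": [0, 0, 0], "delta_rot": [0, 0, 0]},
    {"gripper": -0.3, "linear": [0, 0, 0], "delta_rot": [0, 0, 0]},
    {"gripper": -0.3, "linear": [0, 0, 0], "delta_rot": [0, 0, 0]},
    {"gripper": -0.3, "linear": [0, 0, 0], "delta_rot": [0, 0, 0]}
  ]
}}

```text
clock: 9.45
position: [0.5234, -0.0284, 0.0914]
ee_rot: [0.0, 0.793, 0.609, 0.0]
contact_force: [-0.0, -0.5, -0.8]
width: 0.056
gripper_force: 0.0
```

Emit:
{"name": "send_rows", "arguments": {
  "increments": [
    {"gripper": -0.3, "linear": [0, 0, 0.02], "delta_rot": [0, 0, 0]},
    {"gripper": -0.3, "linear": [0, 0, 0.05], "delta_rot": [0, 0, 0]},
    {"gripper": -0.3, "linear": [0, 0, 0.08], "delta_rot": [0, 0, 0]},
    {"gripper": -0.3, "linear": [0, 0, 0.12], "delta_rot": [0, 0, 0]},
    {"gripper": -0.3, "linear": [0, 0, 0.14], "delta_rot": [0, 0, 0]},
    {"gripper": -0.3, "linear": [0, 0, 0.14], "delta_rot": [0, 0, 0]}
  ]
}}

```text
clock: 10.05
position: [0.5253, -0.0287, 0.2348]
ee_rot: [0.003, 0.793, 0.609, 0.003]
contact_force: [-0.0, -0.9, -0.2]
width: 0.0554
gripper_force: 0.0
```

```bash
cat > look.py <<'E'
from rim import *
import pickle
from scipy.optimize import least_squares
a,c=grab("wrist");cv2.imwrite("pics/w3.png",a);pickle.dump(c,open("w3.pkl","wb"))
t,ct=grab("top");cv2.imwrite("pics/top3.png",t)
s=get_state();print(s["clock"],s["position"],s["contact_force"],s["width"])
h=cv2.cvtColor(a,cv2.COLOR_BGR2HSV)
m=(((h[...,0]<8)|(h[...,0]>172))&(h[...,1]>150)&(h[...,2]>80)).astype(np.uint8)
n,l,st,ce=cv2.connectedComponentsWithStats(m);i=1+st[1:,4].argmax();k=cast(c,ce[i],.12)[0];print("knob",ce[i],k)
ctr=np.array([.5235,-.027])
for it in range(4):
    A,r,q=rim(a,c,ctr,.086);ok=q>40
    X=ctr[0]+r*np.cos(A);Y=ctr[1]+r*np.sin(A)
    ctr=least_squares(lambda p:(np.hypot(X-p[0],Y-p[1])-.070)[ok],ctr,loss="cauchy",f_scale=.0007).x
print(ctr,np.degrees(np.arctan2(k[1]-ctr[1],k[0]-ctr[0])),np.hypot(*(k[:2]-ctr)))
out=np.zeros((480,780,3),np.uint8);out[:,:480]=cv2.resize(a,(640,480))[:,80:560];out[:225,480:]=cv2.resize(t[190:265,150:250],None,fx=3,fy=3,interpolation=cv2.INTER_CUBIC)
cv2.imwrite("pics/look3.png",out)
E
python3 look.py
```

```text
10.15 [ 0.52288885 -0.02831206  0.23107836] [ 0.75042815 -0.06353559  0.13972449] 0.05568165430482359
knob [312.77796902 165.72805508] [0.53536279 0.02238758 0.12      ]
[ 0.52326692 -0.02540972] 75.79854105928877 0.04930408207453352
```

View pics/look3.png

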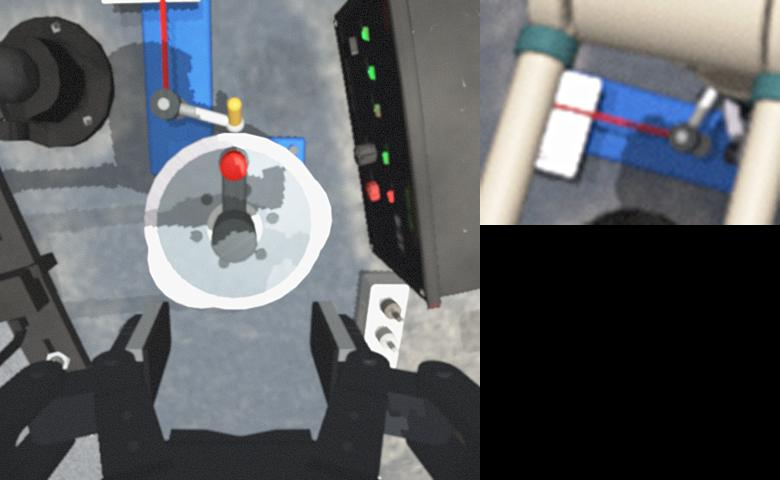

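The wheel sits on the spindle with its knob towards the feeler at (313,166). The roller touches the rim. The needle, pivot near (245,104), is clear in the wrist view. Next I grasp the knob.

```bash
cat > needle.py <<'E'
from h import *
import sys
def ang(a,c,z=.095):
    h=cv2.cvtColor(a,cv2.COLOR_BGR2HSV)
    m=(((h[...,0]<10)|(h[...,0]>170))&(h[...,1]>110)&(h[...,2]>70))
    v,u=np.nonzero(m)
    if len(u)<5: return None
    P=cast(c,np.c_[u,v],z)[:,:2]-[.5234,-.0258]
    y=np.array([.2588,.9659]);x=np.array([.9659,-.2588])
    L=np.c_[P@x,P@y]; k=(abs(L[:,0]+.05)<.05)&(L[:,1]>.1)&(L[:,1]<.225)
    if k.sum()<10: return None
    vx,vy,_,_=cv2.fitLine(L[k].astype(np.float32),cv2.DIST_HUBER,0,.01,.01).ravel()
    return round(float(np.arctan(vx/vy)),4),int(k.sum()),round(float(np.ptp(L[k][:,1])),3)
if __name__=="__main__":
    o=[]
    for n in("wrist","top","scene"):
        a,c=grab(n);cv2.imwrite(f"pics/n_{n}.png",a);o.append((n,ang(a,c)))
    s=get_state();p=s["position"];print(round(s["clock"],2),p.round(4),"crank",round(float(np.degrees(np.arctan2(p[1]+.0258,p[0]-.5234))),1),s["contact_force"].round(1),round(s["width"],4),o)
E
python3 - <<'E'
from needle import *
import pickle
print(ang(cv2.imread("pics/w3.png"),pickle.load(open("w3.pkl","rb"))))
ca,cb=pickle.load(open("cams.pkl","rb"))
print(ang(cv2.imread("pics/top3.png"),cb),"no wheel:",ang(cv2.imread("pics/top0.png"),cb),ang(cv2.imread("pics/scene0.png"),ca))
E
```

```text
(0.0042, 429, 0.054)
(-0.0173, 27, 0.078) no wheel: (-0.0062, 38, 0.094) (-0.1075, 102, 0.067)
```

Emit:
{"name": "send_rows", "arguments": {
  "increments": [
    {"gripper": -0.3, "linear": [0.006, 0.024, 0], "delta_rot": [0, 0, 0]},
    {"gripper": -0.3, "linear": [0.013, 0.051, -0.01], "delta_rot": [0, 0, 0]},
    {"gripper": -0.3, "linear": [0.013, 0.051, -0.04], "delta_rot": [0, 0, 0]},
    {"gripper": -0.3, "linear": [0.013, 0.051, -0.07], "delta_rot": [0, 0, 0]},
    {"gripper": -0.3, "linear": [0.013, 0.051, -0.1], "delta_rot": [0, 0, 0]},
    {"gripper": -0.3, "linear": [0.013, 0.051, -0.118], "delta_rot": [0, 0, 0]},
    {"gripper": -0.3, "linear": [0.013, 0.051, -0.126], "delta_rot": [0, 0, 0]},
    {"gripper": -0.3, "linear": [0.013, 0.051, -0.126], "delta_rot": [0, 0, 0]}
  ]
}}

```text
clock: 10.95
position: [0.5344, 0.0228, 0.1031]
ee_rot: [-0.002, 0.793, 0.609, -0.002]
contact_force: [-0.3, 0.3, 0.6]
width: 0.0553
gripper_force: 0.0
```

Emit:
{"name": "send_rows", "arguments": {
  "increments": [
    {"gripper": 1, "linear": [0, 0, 0], "delta_rot": [0, 0, 0]},
    {"gripper": 1, "linear": [0, 0, 0], "delta_rot": [0, 0, 0]},
    {"gripper": 1, "linear": [0, 0, 0], "delta_rot": [0, 0, 0]},
    {"gripper": 1, "linear": [0, 0, 0], "delta_rot": [0, 0, 0]},
    {"gripper": 1, "linear": [0, 0, 0], "delta_rot": [0, 0, 0]},
    {"gripper": 1, "linear": [0, 0, 0], "delta_rot": [0, 0, 0]}
  ],
  "newtons": 30
}}

```text
clock: 11.55
position: [0.5366, 0.0227, 0.1063]
ee_rot: [0.001, 0.793, 0.609, 0.001]
contact_force: [-0.9, 0.7, 6.0]
width: 0.0166
gripper_force: 30.4
```

```bash
python3 needle.py
```

```text
11.7 [0.5366 0.0227 0.1063] crank 74.8 [-1.6  0.9  6.5] 0.0174 [('wrist', (0.0093, 1599, 0.067)), ('top', (-0.0242, 42, 0.096)), ('scene', (-0.1353, 94, 0.107))]
```

```bash
python3 - <<'E'
import numpy as np
for i in range(9):
    t=np.deg2rad(75-40*i-np.arange(0,41,5));p=.05*np.c_[np.cos(t),np.sin(t)];d=(p[1:]-p[0])
    print(75-40*i,[[round(float(x),4),round(float(y),4)] for x,y in d])
E
```

```text
75 [[0.0042, -0.0013], [0.0082, -0.003], [0.0121, -0.005], [0.0157, -0.0073], [0.0192, -0.01], [0.0224, -0.0129], [0.0254, -0.0162], [0.028, -0.0196]]
35 [[0.0023, -0.0037], [0.0044, -0.0075], [0.006, -0.0116], [0.0073, -0.0157], [0.0083, -0.02], [0.0089, -0.0243], [0.009, -0.0287], [0.0089, -0.033]]
-5 [[-0.0006, -0.0043], [-0.0015, -0.0086], [-0.0028, -0.0127], [-0.0045, -0.0168], [-0.0065, -0.0206], [-0.0089, -0.0243], [-0.0115, -0.0278], [-0.0145, -0.031]]
-45 [[-0.0032, -0.0029], [-0.0067, -0.0056], [-0.0104, -0.0079], [-0.0142, -0.01], [-0.0183, -0.0116], [-0.0224, -0.0129], [-0.0267, -0.0139], [-0.031, -0.0145]]
-85 [[-0.0044, -0.0002], [-0.0087, 0.0], [-0.013, 0.0006], [-0.0173, 0.0015], [-0.0215, 0.0028], [-0.0255, 0.0045], [-0.0294, 0.0065], [-0.033, 0.0089]]
-125 [[-0.0035, 0.0027], [-0.0067, 0.0056], [-0.0096, 0.0088], [-0.0123, 0.0123], [-0.0146, 0.016], [-0.0166, 0.0198], [-0.0183, 0.0239], [-0.0196, 0.028]]
-165 [[-0.0009, 0.0043], [-0.0015, 0.0086], [-0.0017, 0.0129], [-0.0015, 0.0173], [-0.0009, 0.0216], [-0.0, 0.0259], [0.0013, 0.03], [0.003, 0.0341]]
-205 [[0.002, 0.0039], [0.0044, 0.0075], [0.007, 0.011], [0.01, 0.0142], [0.0132, 0.0172], [0.0166, 0.0198], [0.0203, 0.0222], [0.0242, 0.0242]]
-245 [[0.004, 0.0017], [0.0082, 0.003], [0.0124, 0.0039], [0.0168, 0.0045], [0.0211, 0.0047], [0.0255, 0.0045], [0.0298, 0.0039], [0.0341, 0.003]]
```

Emit:
{"name": "send_rows", "arguments": {
  "increments": [
    {"gripper": 1, "linear": [0.0042, -0.0013, 0], "delta_rot": [0, 0, 0]},
    {"gripper": 1, "linear": [0.0082, -0.003, 0], "delta_rot": [0, 0, 0]},
    {"gripper": 1, "linear": [0.0121, -0.005, 0], "delta_rot": [0, 0, 0]},
    {"gripper": 1, "linear": [0.0157, -0.0073, 0], "delta_rot": [0, 0, 0]},
    {"gripper": 1, "linear": [0.0192, -0.01, 0], "delta_rot": [0, 0, 0]},
    {"gripper": 1, "linear": [0.0224, -0.0129, 0], "delta_rot": [0, 0, 0]},
    {"gripper": 1, "linear": [0.0254, -0.0162, 0], "delta_rot": [0, 0, 0]},
    {"gripper": 1, "linear": [0.028, -0.0196, 0], "delta_rot": [0, 0, 0]}
  ]
}}

```text
clock: 12.5
position: [0.564, 0.0046, 0.1064]
ee_rot: [-0.001, 0.794, 0.608, 0.001]
contact_force: [-2.1, 4.2, 6.3]
width: 0.0171
gripper_force: 30.7
```

```bash
python3 needle.py
```

```text
12.65 [0.5647 0.0037 0.1063] crank 35.6 [-0.6  2.2  6.3] 0.0165 [('wrist', (0.0332, 1492, 0.059)), ('top', (-0.0318, 35, 0.089)), ('scene', (-0.1343, 112, 0.107))]
```

Emit:
{"name": "send_rows", "arguments": {
  "increments": [
    {"gripper": 1, "linear": [0.0023, -0.0037, 0], "delta_rot": [0, 0, 0]},
    {"gripper": 1, "linear": [0.0044, -0.0075, 0], "delta_rot": [0, 0, 0]},
    {"gripper": 1, "linear": [0.006, -0.0116, 0], "delta_rot": [0, 0, 0]},
    {"gripper": 1, "linear": [0.0073, -0.0157, 0], "delta_rot": [0, 0, 0]},
    {"gripper": 1, "linear": [0.0083, -0.02, 0], "delta_rot": [0, 0, 0]},
    {"gripper": 1, "linear": [0.0089, -0.0243, 0], "delta_rot": [0, 0, 0]},
    {"gripper": 1, "linear": [0.009, -0.0287, 0], "delta_rot": [0, 0, 0]},
    {"gripper": 1, "linear": [0.0089, -0.033, 0], "delta_rot": [0, 0, 0]}
  ]
}}

```text
clock: 13.45
position: [0.574, -0.0286, 0.1064]
ee_rot: [-0.0, 0.794, 0.608, 0.002]
contact_force: [-0.0, 3.8, 6.0]
width: 0.0172
gripper_force: 30.6
```

```bash
python3 needle.py
```

```text
13.6 [ 0.5739 -0.0293  0.1064] crank -4.0 [0.1 2.8 4.5] 0.0171 [('wrist', (0.0748, 956, 0.033)), ('top', (-0.0209, 31, 0.092)), ('scene', (-0.1185, 119, 0.103))]
```

Emit:
{"name": "send_rows", "arguments": {
  "increments": [
    {"gripper": 1, "linear": [-0.0006, -0.0043, 0], "delta_rot": [0, 0, 0]},
    {"gripper": 1, "linear": [-0.0015, -0.0086, 0], "delta_rot": [0, 0, 0]},
    {"gripper": 1, "linear": [-0.0028, -0.0127, 0], "delta_rot": [0, 0, 0]},
    {"gripper": 1, "linear": [-0.0045, -0.0168, 0], "delta_rot": [0, 0, 0]}
  ]
}}

```text
clock: 14.0
position: [0.5699, -0.0455, 0.1064]
ee_rot: [0.0, 0.794, 0.608, 0.002]
contact_force: [2.0, 4.6, 5.4]
width: 0.017
gripper_force: 30.6
```

```bash
python3 needle.py
```

```text
14.15 [ 0.5696 -0.0463  0.1064] crank -23.9 [0.9 2.8 5. ] 0.017 [('wrist', (0.1016, 468, 0.016)), ('top', (-0.013, 23, 0.094)), ('scene', (-0.1088, 114, 0.066))]
```

Emit:
{"name": "send_rows", "arguments": {
  "increments": [
    {"gripper": 1, "linear": [-0.002, -0.0038, 0], "delta_rot": [0, 0, 0]},
    {"gripper": 1, "linear": [-0.0044, -0.0075, 0], "delta_rot": [0, 0, 0]},
    {"gripper": 1, "linear": [-0.007, -0.011, 0], "delta_rot": [0, 0, 0]},
    {"gripper": 1, "linear": [-0.01, -0.0142, 0], "delta_rot": [0, 0, 0]}
  ]
}}

```text
clock: 14.55
position: [0.5606, -0.0599, 0.1065]
ee_rot: [0.001, 0.794, 0.608, 0.003]
contact_force: [2.3, 4.6, 4.8]
width: 0.0172
gripper_force: 30.5
```

```bash
python3 needle.py
```

```text
14.7 [ 0.5601 -0.0606  0.1064] crank -43.5 [2.  3.2 5.6] 0.0172 [('wrist', None), ('top', (-0.1435, 28, 0.088)), ('scene', (-0.2332, 114, 0.105))]
```

Emit:
{"name": "send_rows", "arguments": {
  "increments": [
    {"gripper": 1, "linear": [-0.0032, -0.0029, 0], "delta_rot": [0, 0, 0]},
    {"gripper": 1, "linear": [-0.0067, -0.0056, 0], "delta_rot": [0, 0, 0]},
    {"gripper": 1, "linear": [-0.0104, -0.0079, 0], "delta_rot": [0, 0, 0]}
  ]
}}

```text
clock: 15.0
position: [0.5505, -0.0685, 0.1064]
ee_rot: [0.002, 0.794, 0.609, 0.002]
contact_force: [3.6, 3.2, 4.1]
width: 0.0169
gripper_force: 30.5
```

```bash
python3 needle.py
```

```text
15.15 [ 0.5497 -0.069   0.1063] crank -58.6 [2.6 2.1 5.6] 0.0172 [('wrist', None), ('top', (-0.1945, 25, 0.063)), ('scene', (-0.2867, 106, 0.101))]
```

Emit:
{"name": "send_rows", "arguments": {
  "increments": [
    {"gripper": 1, "linear": [-0.0038, -0.0021, 0], "delta_rot": [0, 0, 0]},
    {"gripper": 1, "linear": [-0.0079, -0.0037, 0], "delta_rot": [0, 0, 0]},
    {"gripper": 1, "linear": [-0.012, -0.005, 0], "delta_rot": [0, 0, 0]}
  ]
}}

```text
clock: 15.45
position: [0.5383, -0.0741, 0.1063]
ee_rot: [0.002, 0.793, 0.609, 0.002]
contact_force: [3.2, 2.0, 4.1]
width: 0.0167
gripper_force: 30.5
```

```bash
python3 needle.py
```

```text
15.6 [ 0.5373 -0.0745  0.1063] crank -74.1 [2.2 0.8 6.6] 0.0167 [('wrist', None), ('top', (-0.1803, 39, 0.076)), ('scene', (-0.2723, 108, 0.102))]
```

Emit:
{"name": "send_rows", "arguments": {
  "increments": [
    {"gripper": 1, "linear": [-0.0043, -0.001, 0], "delta_rot": [0, 0, 0]},
    {"gripper": 1, "linear": [-0.0086, -0.0016, 0], "delta_rot": [0, 0, 0]},
    {"gripper": 1, "linear": [-0.013, -0.0018, 0], "delta_rot": [0, 0, 0]}
  ]
}}

```text
clock: 15.9
position: [0.5253, -0.0764, 0.1063]
ee_rot: [0.002, 0.793, 0.609, 0.002]
contact_force: [3.1, 1.5, 3.7]
width: 0.0168
gripper_force: 30.5
```

```bash
python3 needle.py
```

```text
16.05 [ 0.5238 -0.0766  0.1063] crank -89.5 [1.6 0.2 6.5] 0.017 [('wrist', None), ('top', (-0.0442, 33, 0.088)), ('scene', (-0.1486, 106, 0.1))]
```

Emit:
{"name": "send_rows", "arguments": {
  "increments": [
    {"gripper": 1, "linear": [-0.0043, 0.0002, 0], "delta_rot": [0, 0, 0]},
    {"gripper": 1, "linear": [-0.0086, 0.0008, 0], "delta_rot": [0, 0, 0]},
    {"gripper": 1, "linear": [-0.0129, 0.0017, 0], "delta_rot": [0, 0, 0]},
    {"gripper": 1, "linear": [-0.0171, 0.003, 0], "delta_rot": [0, 0, 0]},
    {"gripper": 1, "linear": [-0.0211, 0.0047, 0], "delta_rot": [0, 0, 0]},
    {"gripper": 1, "linear": [-0.025, 0.0067, 0], "delta_rot": [0, 0, 0]},
    {"gripper": 1, "linear": [-0.0286, 0.0091, 0], "delta_rot": [0, 0, 0]}
  ]
}}

```text
clock: 16.75
position: [0.4963, -0.0683, 0.1063]
ee_rot: [0.003, 0.793, 0.609, 0.001]
contact_force: [3.9, -2.7, 5.3]
width: 0.0171
gripper_force: 30.5
```

```bash
python3 needle.py
```

```text
16.9 [ 0.4953 -0.0678  0.1063] crank -123.8 [ 2.8 -0.3  6.6] 0.017 [('wrist', None), ('top', (-0.027, 34, 0.089)), ('scene', (-0.13, 113, 0.107))]
```

Emit:
{"name": "send_rows", "arguments": {
  "increments": [
    {"gripper": 1, "linear": [-0.0035, 0.0027, 0], "delta_rot": [0, 0, 0]},
    {"gripper": 1, "linear": [-0.0067, 0.0056, 0], "delta_rot": [0, 0, 0]},
    {"gripper": 1, "linear": [-0.0096, 0.0088, 0], "delta_rot": [0, 0, 0]},
    {"gripper": 1, "linear": [-0.0123, 0.0123, 0], "delta_rot": [0, 0, 0]},
    {"gripper": 1, "linear": [-0.0146, 0.016, 0], "delta_rot": [0, 0, 0]},
    {"gripper": 1, "linear": [-0.0166, 0.0198, 0], "delta_rot": [0, 0, 0]},
    {"gripper": 1, "linear": [-0.0183, 0.0239, 0], "delta_rot": [0, 0, 0]},
    {"gripper": 1, "linear": [-0.0196, 0.028, 0], "delta_rot": [0, 0, 0]}
  ]
}}

```text
clock: 17.7
position: [0.4751, -0.041, 0.1063]
ee_rot: [0.003, 0.793, 0.609, -0.001]
contact_force: [0.4, -5.5, 8.4]
width: 0.0171
gripper_force: 30.8
```

```bash
python3 needle.py
```

```text
17.85 [ 0.4748 -0.0402  0.1063] crank -163.5 [-0.4 -3.1  9.6] 0.0166 [('wrist', None), ('top', (-0.0345, 22, 0.058)), ('scene', (-0.1423, 106, 0.106))]
```

Emit:
{"name": "send_rows", "arguments": {
  "increments": [
    {"gripper": 1, "linear": [-0.0009, 0.0043, 0], "delta_rot": [0, 0, 0]},
    {"gripper": 1, "linear": [-0.0015, 0.0086, 0], "delta_rot": [0, 0, 0]},
    {"gripper": 1, "linear": [-0.0017, 0.0129, 0], "delta_rot": [0, 0, 0]},
    {"gripper": 1, "linear": [-0.0015, 0.0173, 0], "delta_rot": [0, 0, 0]},
    {"gripper": 1, "linear": [-0.0009, 0.0216, 0], "delta_rot": [0, 0, 0]},
    {"gripper": 1, "linear": [0, 0.0259, 0], "delta_rot": [0, 0, 0]},
    {"gripper": 1, "linear": [0.0013, 0.03, 0], "delta_rot": [0, 0, 0]},
    {"gripper": 1, "linear": [0.003, 0.0341, 0], "delta_rot": [0, 0, 0]}
  ]
}}

```text
clock: 18.65
position: [0.476, -0.0068, 0.1062]
ee_rot: [0.001, 0.793, 0.61, -0.003]
contact_force: [-4.0, -5.9, 14.6]
width: 0.0174
gripper_force: 31.4
```

```bash
python3 needle.py
```

```text
18.8 [ 0.4763 -0.0061  0.1062] crank 157.3 [-3.8 -3.  13. ] 0.017 [('wrist', (-0.1476, 681, 0.025)), ('top', None), ('scene', (-0.2379, 108, 0.105))]
```

Emit:
{"name": "send_rows", "arguments": {
  "increments": [
    {"gripper": 1, "linear": [0.002, 0.0039, 0], "delta_rot": [0, 0, 0]},
    {"gripper": 1, "linear": [0.0044, 0.0075, 0], "delta_rot": [0, 0, 0]},
    {"gripper": 1, "linear": [0.007, 0.011, 0], "delta_rot": [0, 0, 0]},
    {"gripper": 1, "linear": [0.01, 0.0142, 0], "delta_rot": [0, 0, 0]},
    {"gripper": 1, "linear": [0.0132, 0.0172, 0], "delta_rot": [0, 0, 0]},
    {"gripper": 1, "linear": [0.0166, 0.0198, 0], "delta_rot": [0, 0, 0]},
    {"gripper": 1, "linear": [0.0203, 0.0222, 0], "delta_rot": [0, 0, 0]},
    {"gripper": 1, "linear": [0.0242, 0.0242, 0], "delta_rot": [0, 0, 0]}
  ]
}}

```text
clock: 19.6
position: [0.4978, 0.0187, 0.1062]
ee_rot: [-0.002, 0.793, 0.609, -0.004]
contact_force: [-8.3, -0.8, 18.5]
width: 0.0167
gripper_force: 31.7
```

```bash
python3 needle.py
```

```text
19.75 [0.4987 0.0193 0.1062] crank 118.7 [-7.1  0.9 15.8] 0.0171 [('wrist', (-0.0462, 1342, 0.054)), ('top', None), ('scene', (-0.1735, 83, 0.065))]
```

Emit:
{"name": "send_rows", "arguments": {
  "increments": [
    {"gripper": 1, "linear": [0.004, 0.0017, 0], "delta_rot": [0, 0, 0]},
    {"gripper": 1, "linear": [0.0082, 0.003, 0], "delta_rot": [0, 0, 0]},
    {"gripper": 1, "linear": [0.0124, 0.0039, 0], "delta_rot": [0, 0, 0]},
    {"gripper": 1, "linear": [0.0168, 0.0045, 0], "delta_rot": [0, 0, 0]},
    {"gripper": 1, "linear": [0.0211, 0.0047, 0], "delta_rot": [0, 0, 0]},
    {"gripper": 1, "linear": [0.0255, 0.0045, 0], "delta_rot": [0, 0, 0]},
    {"gripper": 1, "linear": [0.0298, 0.0039, 0], "delta_rot": [0, 0, 0]},
    {"gripper": 1, "linear": [0.0341, 0.003, 0], "delta_rot": [0, 0, 0]}
  ]
}}

```text
clock: 20.55
position: [0.5321, 0.0242, 0.1063]
ee_rot: [-0.003, 0.793, 0.609, -0.002]
contact_force: [-6.4, 5.7, 16.8]
width: 0.017
gripper_force: 31.6
```

```bash
python3 needle.py
```

```text
20.7 [0.5336 0.0239 0.1063] crank 78.4 [-4.7  3.9 14.3] 0.0166 [('wrist', (-0.0056, 1595, 0.067)), ('top', (-0.0349, 39, 0.091)), ('scene', (-0.1437, 82, 0.105))]
```

Emit:
{"name": "send_rows", "arguments": {
  "increments": [
    {"gripper": 1, "linear": [0.0042, -0.0013, 0], "delta_rot": [0, 0, 0]},
    {"gripper": 1, "linear": [0.0082, -0.003, 0], "delta_rot": [0, 0, 0]},
    {"gripper": 1, "linear": [0.0121, -0.005, 0], "delta_rot": [0, 0, 0]},
    {"gripper": 1, "linear": [0.0157, -0.0073, 0], "delta_rot": [0, 0, 0]},
    {"gripper": 1, "linear": [0.0192, -0.01, 0], "delta_rot": [0, 0, 0]},
    {"gripper": 1, "linear": [0.0224, -0.0129, 0], "delta_rot": [0, 0, 0]},
    {"gripper": 1, "linear": [0.0254, -0.0162, 0], "delta_rot": [0, 0, 0]},
    {"gripper": 1, "linear": [0.028, -0.0196, 0], "delta_rot": [0, 0, 0]}
  ]
}}

```text
clock: 21.5
position: [0.5632, 0.0049, 0.1063]
ee_rot: [-0.002, 0.794, 0.608, 0.0]
contact_force: [-1.1, 7.4, 9.9]
width: 0.0171
gripper_force: 31.1
```

Emit:
{"name": "send_rows", "arguments": {
  "increments": [
    {"gripper": 1, "linear": [0.0023, -0.0037, 0], "delta_rot": [0, 0, 0]},
    {"gripper": 1, "linear": [0.0044, -0.0075, 0], "delta_rot": [0, 0, 0]},
    {"gripper": 1, "linear": [0.006, -0.0116, 0], "delta_rot": [0, 0, 0]},
    {"gripper": 1, "linear": [0.0073, -0.0157, 0], "delta_rot": [0, 0, 0]},
    {"gripper": 1, "linear": [0.0083, -0.02, 0], "delta_rot": [0, 0, 0]},
    {"gripper": 1, "linear": [0.0089, -0.0243, 0], "delta_rot": [0, 0, 0]},
    {"gripper": 1, "linear": [0.009, -0.0287, 0], "delta_rot": [0, 0, 0]},
    {"gripper": 1, "linear": [0.0089, -0.033, 0], "delta_rot": [0, 0, 0]}
  ]
}}

```text
clock: 22.3
position: [0.5735, -0.0287, 0.1063]
ee_rot: [-0.0, 0.794, 0.609, 0.001]
contact_force: [1.0, 5.0, 9.1]
width: 0.017
gripper_force: 30.9
```

Emit:
{"name": "send_rows", "arguments": {
  "increments": [
    {"gripper": 1, "linear": [-0.0006, -0.0043, 0], "delta_rot": [0, 0, 0]},
    {"gripper": 1, "linear": [-0.0015, -0.0086, 0], "delta_rot": [0, 0, 0]},
    {"gripper": 1, "linear": [-0.0028, -0.0127, 0], "delta_rot": [0, 0, 0]},
    {"gripper": 1, "linear": [-0.0045, -0.0168, 0], "delta_rot": [0, 0, 0]},
    {"gripper": 1, "linear": [-0.0065, -0.0206, 0], "delta_rot": [0, 0, 0]},
    {"gripper": 1, "linear": [-0.0089, -0.0243, 0], "delta_rot": [0, 0, 0]},
    {"gripper": 1, "linear": [-0.0115, -0.0278, 0], "delta_rot": [0, 0, 0]},
    {"gripper": 1, "linear": [-0.0145, -0.031, 0], "delta_rot": [0, 0, 0]}
  ]
}}

```text
clock: 23.1
position: [0.5602, -0.0602, 0.1064]
ee_rot: [0.001, 0.794, 0.608, 0.002]
contact_force: [3.9, 4.1, 5.9]
width: 0.0167
gripper_force: 30.8
```

Emit:
{"name": "send_rows", "arguments": {
  "increments": [
    {"gripper": 1, "linear": [-0.0032, -0.0029, 0], "delta_rot": [0, 0, 0]},
    {"gripper": 1, "linear": [-0.0032, -0.0029, 0], "delta_rot": [0, 0, 0]}
  ]
}}

```text
clock: 23.3
position: [0.5565, -0.0639, 0.1064]
ee_rot: [0.001, 0.794, 0.608, 0.001]
contact_force: [4.2, 1.9, 7.0]
width: 0.017
gripper_force: 30.7
```

```bash
python3 needle.py
```

```text
23.45 [ 0.5565 -0.0639  0.1063] crank -49.0 [3.7 2.6 7.6] 0.0172 [('wrist', None), ('top', (-0.1705, 33, 0.091)), ('scene', (-0.2693, 113, 0.102))]
```

Emit:
{"name": "send_rows", "arguments": {
  "increments": [
    {"gripper": 1, "linear": [-0.0035, -0.0027, 0], "delta_rot": [0, 0, 0]},
    {"gripper": 1, "linear": [-0.0035, -0.0027, 0], "delta_rot": [0, 0, 0]}
  ]
}}

```text
clock: 23.65
position: [0.5531, -0.0666, 0.1063]
ee_rot: [0.001, 0.793, 0.609, 0.001]
contact_force: [4.2, 1.6, 7.0]
width: 0.0168
gripper_force: 30.6
```

```bash
python3 needle.py
```

```text
23.8 [ 0.5531 -0.0666  0.1063] crank -53.9 [3.8 2.3 6.3] 0.017 [('wrist', None), ('top', (-0.1855, 28, 0.093)), ('scene', (-0.2807, 110, 0.102))]
```

Emit:
{"name": "send_rows", "arguments": {
  "increments": [
    {"gripper": 1, "linear": [-0.0037, -0.0023, 0], "delta_rot": [0, 0, 0]},
    {"gripper": 1, "linear": [-0.0037, -0.0023, 0], "delta_rot": [0, 0, 0]}
  ]
}}

```text
clock: 24.0
position: [0.5494, -0.069, 0.1063]
ee_rot: [0.001, 0.793, 0.609, 0.001]
contact_force: [3.5, 2.4, 6.3]
width: 0.0171
gripper_force: 30.6
```

```bash
python3 needle.py
```

```text
24.15 [ 0.5494 -0.069   0.1063] crank -58.9 [4.6 1.9 6.6] 0.0171 [('wrist', None), ('top', (-0.1949, 26, 0.063)), ('scene', (-0.288, 105, 0.101))]
```

Emit:
{"name": "send_rows", "arguments": {
  "increments": [
    {"gripper": 1, "linear": [-0.0039, -0.0021, 0], "delta_rot": [0, 0, 0]},
    {"gripper": 1, "linear": [-0.0039, -0.0021, 0], "delta_rot": [0, 0, 0]}
  ]
}}

```text
clock: 24.35
position: [0.5454, -0.0712, 0.1063]
ee_rot: [0.001, 0.793, 0.609, 0.001]
contact_force: [3.2, 1.3, 6.2]
width: 0.0169
gripper_force: 30.6
```

```bash
python3 needle.py
```

```text
24.5 [ 0.5455 -0.0712  0.1063] crank -64.1 [2.7 0.7 7.3] 0.0169 [('wrist', None), ('top', (-0.197, 28, 0.067)), ('scene', (-0.2882, 104, 0.101))]
```

Emit:
{"name": "send_rows", "arguments": {
  "increments": [
    {"gripper": 1, "linear": [-0.004, -0.0015, 0], "delta_rot": [0, 0, 0]},
    {"gripper": 1, "linear": [-0.004, -0.0015, 0], "delta_rot": [0, 0, 0]}
  ]
}}

```text
clock: 24.7
position: [0.5414, -0.0729, 0.1063]
ee_rot: [0.002, 0.793, 0.609, 0.001]
contact_force: [3.8, 0.6, 6.7]
width: 0.0169
gripper_force: 30.6
```

```bash
python3 needle.py
```

```text
24.85 [ 0.5414 -0.0729  0.1063] crank -69.1 [2.4 0.6 5.3] 0.0173 [('wrist', None), ('top', (-0.1992, 29, 0.071)), ('scene', (-0.2843, 106, 0.102))]
```

Emit:
{"name": "send_rows", "arguments": {
  "increments": [
    {"gripper": 1, "linear": [0.0028, 0.0012, 0], "delta_rot": [0, 0, 0]},
    {"gripper": 1, "linear": [0.0055, 0.0025, 0], "delta_rot": [0, 0, 0]},
    {"gripper": 1, "linear": [0.0055, 0.0025, 0], "delta_rot": [0, 0, 0]},
    {"gripper": 1, "linear": [0.0055, 0.0025, 0], "delta_rot": [0, 0, 0]}
  ]
}}

```text
clock: 25.25
position: [0.5443, -0.072, 0.1062]
ee_rot: [0.001, 0.793, 0.609, -0.002]
contact_force: [-2.0, -3.3, 11.5]
width: 0.0167
gripper_force: 31.2
```

```bash
python3 needle.py
```

```text
25.4 [ 0.5443 -0.072   0.1062] crank -65.7 [-2.3 -5.1 10. ] 0.0168 [('wrist', None), ('top', (-0.201, 27, 0.067)), ('scene', (-0.2891, 105, 0.101))]
```

Emit:
{"name": "send_rows", "arguments": {
  "increments": [
    {"gripper": 0.3, "linear": [0, 0, 0], "delta_rot": [0, 0, 0]},
    {"gripper": 0.1, "linear": [0, 0, 0], "delta_rot": [0, 0, 0]},
    {"gripper": 0.1, "linear": [0, 0, 0], "delta_rot": [0, 0, 0]},
    {"gripper": 0.1, "linear": [0, 0, 0], "delta_rot": [0, 0, 0]}
  ]
}}

```text
clock: 25.8
position: [0.545, -0.0697, 0.1046]
ee_rot: [-0.001, 0.793, 0.609, -0.001]
contact_force: [-0.0, -0.4, -0.3]
width: 0.0385
gripper_force: 0.0
```

```bash
python3 needle.py
```

```text
25.95 [ 0.5455 -0.0698  0.105 ] crank -63.3 [-0.4  0.4  0.1] 0.0387 [('wrist', None), ('top', (-0.1977, 28, 0.067)), ('scene', (-0.2882, 104, 0.101))]
```

Emit:
{"name": "send_rows", "arguments": {
  "increments": [
    {"gripper": 0.1, "linear": [0, 0, 0.02], "delta_rot": [0, 0, 0]},
    {"gripper": 0.1, "linear": [0, 0, 0.05], "delta_rot": [0, 0, 0]},
    {"gripper": 0.1, "linear": [0, -0.01, 0.08], "delta_rot": [0, 0, 0]},
    {"gripper": 0.1, "linear": [0, -0.015, 0.11], "delta_rot": [0, 0, 0]},
    {"gripper": 0.1, "linear": [0, -0.015, 0.13], "delta_rot": [0, 0, 0]},
    {"gripper": 0.1, "linear": [0, -0.015, 0.13], "delta_rot": [0, 0, 0]},
    {"gripper": 0.1, "linear": [0, -0.015, 0.13], "delta_rot": [0, 0, 0]}
  ]
}}

```text
clock: 26.65
position: [0.5454, -0.0847, 0.235]
ee_rot: [-0.0, 0.793, 0.609, -0.0]
contact_force: [-1.1, 0.1, -0.4]
width: 0.0383
gripper_force: 0.0
```

```bash
cat >> look.py <<'E'
A,r,q=rim(a,c,ctr,.086)
print([(int(round(np.degrees(t))),round(float(v)*1e3,1)) for t,v in zip(A,r) if np.degrees(t)<130])
E
python3 look.py; python3 needle.py
```

```text
26.75 [ 0.54474195 -0.08448547  0.23372389] [-0.72292781  0.22963707 -0.54109452] 0.03872044311503184
knob [312.83970588 224.05147059] [ 0.54434525 -0.07106889  0.12      ]
[ 0.5238495  -0.02625163] -65.42452877360274 0.04928146147516218
[(0, 69.6), (5, 69.9), (10, 69.6), (15, 69.9), (20, 69.9), (25, 69.6), (30, 69.9), (35, 69.6), (40, 70.8), (45, 73.8), (50, 75.6), (55, 77.7), (60, 78.9), (65, 79.5), (70, 79.5), (75, 83.1), (80, 77.7), (85, 76.8), (90, 74.7), (95, 72.0), (100, 69.3), (105, 69.6), (110, 69.3), (115, 69.3), (120, 69.6), (125, 69.3)]
26.9 [ 0.5451 -0.0846  0.2339] crank -69.8 [ 0.5 -0.1  0.2] 0.0383 [('wrist', (-0.1964, 53, 0.006)), ('top', (-0.1971, 21, 0.093)), ('scene', (-0.2919, 107, 0.101))]
```

View pics/w3.png

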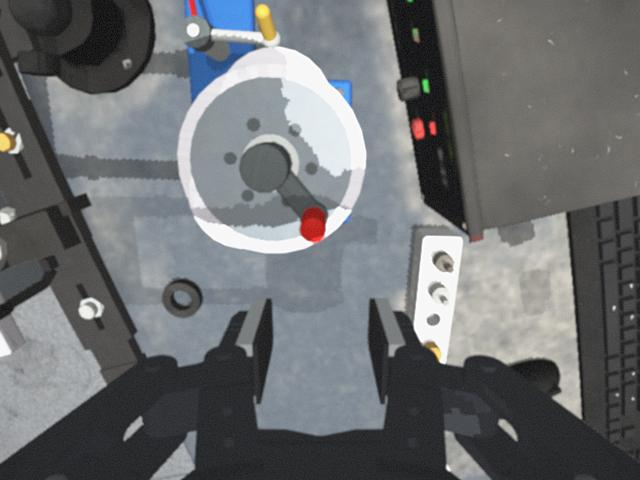

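The lobe sits against the roller, but its centre is at about 69.5°, 4° past the feeler line. I'll regrip the knob and turn it back about 4°.

Emit:
{"name": "send_rows", "arguments": {
  "increments": [
    {"gripper": 0.1, "linear": [-0.0005, 0.013, -0.02], "delta_rot": [0, 0, 0]},
    {"gripper": 0.1, "linear": [-0.0005, 0.013, -0.05], "delta_rot": [0, 0, 0]},
    {"gripper": 0.1, "linear": [-0.0005, 0.013, -0.08], "delta_rot": [0, 0, 0]},
    {"gripper": 0.1, "linear": [-0.0005, 0.013, -0.11], "delta_rot": [0, 0, 0]},
    {"gripper": 0.1, "linear": [-0.0005, 0.013, -0.125], "delta_rot": [0, 0, 0]},
    {"gripper": 0.1, "linear": [-0.0005, 0.013, -0.127], "delta_rot": [0, 0, 0]},
    {"gripper": 0.1, "linear": [-0.0005, 0.013, -0.127], "delta_rot": [0, 0, 0]}
  ]
}}

```text
clock: 27.6
position: [0.5451, -0.0718, 0.1078]
ee_rot: [-0.0, 0.793, 0.609, -0.0]
contact_force: [-0.3, -0.0, 1.0]
width: 0.0386
gripper_force: 0.0
```

Emit:
{"name": "send_rows", "arguments": {
  "increments": [
    {"gripper": 1, "linear": [0, 0, 0], "delta_rot": [0, 0, 0]},
    {"gripper": 1, "linear": [0, 0, 0], "delta_rot": [0, 0, 0]},
    {"gripper": 1, "linear": [0, 0, 0], "delta_rot": [0, 0, 0]},
    {"gripper": 1, "linear": [0, 0, 0], "delta_rot": [0, 0, 0]},
    {"gripper": 1, "linear": [0.002, 0.001, 0], "delta_rot": [0, 0, 0]},
    {"gripper": 1, "linear": [0.004, 0.002, 0], "delta_rot": [0, 0, 0]},
    {"gripper": 1, "linear": [0.004, 0.002, 0], "delta_rot": [0, 0, 0]},
    {"gripper": 1, "linear": [0.004, 0.002, 0], "delta_rot": [0, 0, 0]}
  ]
}}

```text
clock: 28.4
position: [0.5482, -0.0704, 0.1095]
ee_rot: [0.0, 0.793, 0.609, -0.001]
contact_force: [-6.1, -1.0, 7.8]
width: 0.0168
gripper_force: 29.9
```

```bash
python3 needle.py
```

```text
28.55 [ 0.5483 -0.0704  0.1095] crank -60.8 [-4.5 -1.7  7. ] 0.0167 [('wrist', None), ('top', (-0.212, 18, 0.045)), ('scene', (-0.305, 104, 0.067))]
```

Emit:
{"name": "send_rows", "arguments": {
  "increments": [
    {"gripper": 0.3, "linear": [0, 0, 0], "delta_rot": [0, 0, 0]},
    {"gripper": 0.1, "linear": [0, 0, 0], "delta_rot": [0, 0, 0]},
    {"gripper": 0.1, "linear": [0, 0, 0], "delta_rot": [0, 0, 0]},
    {"gripper": 0.1, "linear": [0, 0, 0], "delta_rot": [0, 0, 0]}
  ]
}}

```text
clock: 28.95
position: [0.5496, -0.0698, 0.1082]
ee_rot: [0.0, 0.793, 0.609, 0.0]
contact_force: [-0.4, 0.1, 0.3]
width: 0.0387
gripper_force: 0.0
```

Emit:
{"name": "send_rows", "arguments": {
  "increments": [
    {"gripper": 0.1, "linear": [0, 0, 0.02], "delta_rot": [0, 0, 0]},
    {"gripper": 0.1, "linear": [0, 0, 0.05], "delta_rot": [0, 0, 0]},
    {"gripper": 0.1, "linear": [0, -0.01, 0.08], "delta_rot": [0, 0, 0]},
    {"gripper": 0.1, "linear": [0, -0.015, 0.11], "delta_rot": [0, 0, 0]},
    {"gripper": 0.1, "linear": [0, -0.015, 0.13], "delta_rot": [0, 0, 0]},
    {"gripper": 0.1, "linear": [0, -0.015, 0.13], "delta_rot": [0, 0, 0]},
    {"gripper": 0.1, "linear": [0, -0.015, 0.13], "delta_rot": [0, 0, 0]}
  ]
}}

```text
clock: 29.65
position: [0.5491, -0.0848, 0.2379]
ee_rot: [0.0, 0.793, 0.609, 0.0]
contact_force: [0.1, 0.1, 0.4]
width: 0.0386
gripper_force: 0.0
```

```bash
python3 look.py; python3 needle.py
```

```text
29.75 [ 0.54834784 -0.084487    0.23668916] [-0.34802244 -0.30708173 -0.36078347] 0.03857606985042782
knob [311.47699387 220.86656442] [ 0.54748401 -0.06938312  0.12      ]
[ 0.52413998 -0.0260545 ] -61.68566962231093 0.04921700114331736
[(0, 69.6), (5, 69.9), (10, 69.9), (15, 69.6), (20, 70.2), (25, 69.6), (30, 69.6), (35, 69.9), (40, 69.6), (45, 71.7), (50, 74.4), (55, 76.5), (60, 78.0), (65, 79.2), (70, 78.9), (75, 79.2), (80, 78.9), (85, 77.7), (90, 76.2), (95, 74.1), (100, 71.4), (105, 69.3), (110, 69.6), (115, 69.3), (120, 69.3), (125, 69.3)]
29.9 [ 0.5486 -0.0846  0.2369] crank -66.8 [0.  0.4 0.9] 0.0387 [('wrist', (-0.1972, 69, 0.008)), ('top', (-0.209, 15, 0.072)), ('scene', (-0.3071, 100, 0.067))]
```

```bash
python3 -c "
from h import *
print(sign_off())"
```

```text
the job is handed in; nothing more can be done
None
```

The cam wheel is down on the spindle and was cranked through one full turn. It now stands, let go, with its high lobe pushing the feeler out about 0.20 rad; I never touched the spanner, nozzle block or ring, and the job was handed in at about 30 s.

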